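Stack the cassette on the cog keeper

ROBOT

A 6-joint arm with a two-finger parallel gripper is mounted at the origin on the work surface. World frame = base frame: x ahead of the robot, y to its left, z up, the work surface at z = 0. Lengths are in mm, angles in rad, forces in N, time in s.
With the tool pointing down it reaches from about 400 to 925 mm from the base axis. Payload 12.5 kg.
Tool frame: the origin (TCP) lies on the mounting face of the last link; the fingertips stand 190 mm ahead of it and the grasp point (between the pads) lies 171 mm ahead of it (env.tcp_to_tips is the distance from the TCP to the fingertips, in mm); x points along the fingers, y is the direction in which the jaws open and shut, and the axes are right-handed (so a half turn about x gives the same grasp; the last joint's range is limited). The gripper opens to 95 mm and grips with 3 to 60 N. Pads are 20 mm wide; open, the fingers measure 119 mm over their backs; the gripper's body (75 mm by 180 mm) begins 59 mm behind the grasp point.
Start: joints at [-1.308, 0.491, 1.559, -0, 1.092, -0.106], TCP at [225.329, -582.968, 404.761] pointing down, gripper open.
Joint ranges: [-3.1, 3.1], [-0.84, 2.19], [0.05, 2.79], [-1.13, 4.28], [0.06, 2.93], [-2.69, 2.69]. Speed limits (rad/s): [2.22, 2.22, 2.79, 3.14, 3.14, 3.14].

INTERFACE

Orientations are given as [roll, pitch, yaw] about the fixed x, y, z axes, in that order (R = Rz(yaw) Ry(pitch) Rx(roll)).
In Python, from cell import monitor, cams, job, env gives the robot as it stands. The module is installed in compiled form; this text tells all that it offers.
- The arm moves only by the tool apply_moves, never from a script. Its argument "series" is a list of rows, each a list of 3 entries, a list of its own where there are three numbers: the closure, from -1 (fully open) to 1 (shut), so that 0 is half open, then the shift along the tool's x, y, z in cm, then the turn about the tool's x in rad. A call has 1 to 20 rows; each row is the pose to reach, as a shift and turn from the pose commanded when the call began, along the tool's axes at that moment; what a row does not reach only later rows make up. A row lasts 1/8 s, in which the tool goes at most 62.5 mm and 10.7 degrees, less where a joint would pass 70% of its speed; a pose out of reach is approached as far as the arm can. A call with a gripper value outside its range is refused whole. The fingers move at their own pace and stop on an object; the grip force is fixed at half the most. Time passes only in rows, so rows that repeat a pose let the fingers close. It gives the time, the measured TCP pose, the force and the opening at its end, in the units of the state.
- monitor.state(): the state, without advancing time (a new reading comes with each control period).
- cams.read_camera(name): name is "scene" or "top" or "wrist"; returns a dict with "image" (420x560x3 uint8, red, green, blue), "fx", "fy", "cx", "cy" (pixels), "position" and "orientation" of the camera in the world. Camera axes: x right, y down, z forward; pixel columns grow to the right and rows downward; lengths in mm; the calibration is good to about 2 mm. A picture is of the moment at which its call begins. There is no depth.
- job.job_done(): hands the job in, once; it reports no verdict.
The state is a dict: "t": time; "joints": joint angles; "qvel": joint speeds; "tau": joint torques, N m; "eef_pos": TCP position; "tcp_rot": TCP orientation; "ft_force": force on the tool from outside, world axes, zero at the start; "moment": the same for the moment, N m; "opening": opening from 0.0 (shut) to 1.0 (fully open).
Only numpy, scipy, OpenCV 4.12 (cv2) and the standard library are available. Lean on these libraries where they do the work, as an engineer would, in place of code of your own. Each camera call takes 0.05 s, during which the arm holds its last target. There are 200 camera calls.

TASK

Put the loose bicycle cassette away on the wooden cog keeper: thread the sprockets over the dowel one after another, hub side up as they lie, the largest first at the bottom, then the medium, then the smallest, and last the plain lockring on top. Each must lie flat on the one below and be let go, and the tools and the bottle lying around must stay where they are.

Things in the scene. Friction and masses are not known exactly. Their poses are not given: they have to be found in the camera images.
- cog_large: Large steel sprocket: toothed round plate 110 mm over the teeth and 3 mm thick, lying flat on the shelf, with a plain darker round hub standing up from its middle: hub 44 mm outside diameter, top 15 mm above the plate's underside (12 mm of hub above the plate), through hole 33 mm diameter. The widest of three alike. Origin: on the hole's axis at the plate's underside; z up along the axis. Loose, about 150 g; take it by the hub.
- cog_medium: Medium steel sprocket: toothed round plate 86 mm over the teeth and 3 mm thick, lying flat on the shelf, with a plain darker round hub standing up from its middle: hub 44 mm outside diameter, top 15 mm above the plate's underside (12 mm of hub above the plate), through hole 33 mm diameter. The middle one of three alike. Origin: on the hole's axis at the plate's underside; z up along the axis. Loose, about 110 g; take it by the hub.
- cog_small: Small steel sprocket: toothed round plate 62 mm over the teeth and 3 mm thick, lying flat on the shelf, with a plain darker round hub standing up from its middle: hub 44 mm outside diameter, top 15 mm above the plate's underside (12 mm of hub above the plate), through hole 33 mm diameter. The narrowest of three alike. Origin: on the hole's axis at the plate's underside; z up along the axis. Loose, about 80 g; take it by the hub.
- lockring: Plain steel ring without teeth, lying flat: 42 mm outside diameter, 30 mm hole, 10 mm high. Origin: on its axis at its underside; z up. Loose, about 40 g.
- keeper: Cog keeper: round wooden base 100 mm diameter, 18 mm high, fixed to the shelf, with an upright wooden dowel 16 mm diameter in its middle whose tip is 78 mm above the shelf (60 mm above the base; the top 6 mm taper). Origin: on the dowel's axis at the base's underside (shelf level); z up. The stack stands on the base round the dowel: a sprocket rests on the base or on the hub of the one below, so undersides come to 18, 33 and 48 mm and the lockring's to 63 mm above the shelf.
- levers: Pair of black nylon tire levers lying side by side as one piece, about 115 x 36 mm, 7 mm high, the tips 10 mm. Origin: about the middle of the pair, at shelf level; x along the levers. Loose bystander.
- cassette_tool: Small steel cassette tool laid flat, about 52 x 24 mm, 27 mm high. Origin: about its middle, at shelf level; x along its axis. Loose bystander.
- pedal_wrench: Flat aluminium pedal wrench, about 263 x 40 mm, 13 mm high, lying across the back of the work area. Origin: about its middle, at shelf level; x along it, towards its black rubber grip. Loose bystander.
- lube_bottle: Closed green lube bottle with black cap, standing, 38 mm diameter, 100 mm high. Origin: on its axis at its underside. Loose bystander at the back left.
Not all that is in view belongs to the job. What is shaped like the keeper but purple is not meant. What is shaped like the cog_medium but yellow is not meant.

How it is judged:
By the outcome, as a careful person would: the job done as asked, in the order asked, and still so for the second after the job is handed in, with the robot touching nothing.
It also fails if it takes over 106 s, if anything falls off the work surface, if the arm or the gripper's body presses on something with over 40 N, if the wrist force passes 120 N, or if a joint passes its speed limit or range.

## Working session

There is one attempt and no reset: what is moved stays moved. The work goes in short steps, Python scripts to look and compute and a tool call to move; the robot and the scene stay as the last step left them, time stands still between calls to the robot, and variables do not carry over. Pictures are saved under pics/ and viewed, about 12 in all and at most 16, crops included, and the job is handed in when it is done.

Besides the shell and the picture viewer there is one more tool, called after "Call:" as name([rows], argument=value, ...), one row to a line, values as JSON. apply_moves: Moves the arm, as the interface text tells. Its arguments: {"type":"object","properties":{"series":{"type":"array"}},"required":["series"]}

```bash
mkdir -p pics; cat > h.py <<'E'
import numpy as np, cv2
from cell import monitor, cams, job, env
from scipy.spatial.transform import Rotation as R
def rot(o):
    o=np.array(o,float)
    return o if o.shape==(3,3) else (R.from_euler('xyz',o).as_matrix() if o.size==3 else R.from_quat(o).as_matrix())
def ray(c,u,v,z):
    d=rot(c['orientation'])@np.array([(u-c['cx'])/c['fx'],(v-c['cy'])/c['fy'],1]); p=np.array(c['position'],float)
    return p+d*(z-p[2])/d[2]
def proj(c,X):
    q=rot(c['orientation']).T@(np.array(X,float)-c['position']); return c['fx']*q[0]/q[2]+c['cx'],c['fy']*q[1]/q[2]+c['cy']
def shot(name,f):
    c=cams.read_camera(name); cv2.imwrite(f'pics/{f}.png',c['image'][:,:,::-1]); return c
E
python3 - <<'E'
from h import *
import pickle
for n in ('top','scene','wrist'):
    c=shot(n,n+'0'); pickle.dump(c,open(n+'0.pkl','wb')); print(n,c['position'],c['orientation'],c['fx'],c['cx'],c['cy'])
print(monitor.state(),env.tcp_to_tips)
E
```

```text
top [ 421.36722278  -36.88893799 1119.93076476] [-2.9702093   0.00562882 -1.59432759] 399.96557019295193 275.48951141075577 210.32961978474034
scene [989.28251958 665.33810346 770.74018149] [-2.29188322  0.00626316  2.63854745] 487.27360066121986 283.09138232360027 204.28403598113889
wrist [ 296.42850784 -555.67485865  383.58420127] [ 2.86993613e+00 -1.24960612e-04 -1.20214022e+00] 366.3824259830448 282.22124494993324 215.57923488375047
{'t': 0.15, 'joints': array([-1.30761069e+00,  4.91422265e-01,  1.55930390e+00,  3.86642565e-05,
        1.09170675e+00, -1.05616808e-01]), 'qvel': array([ 4.42829529e-04, -4.37601943e-03,  1.86159361e-04, -2.56313331e-04,
       -1.08685403e-03, -3.71308548e-06]), 'tau': array([ 2.45982010e-03, -6.12894917e+01, -2.58280241e+01,  6.92471419e-02,
        4.72970260e-02, -7.52677647e-05]), 'eef_pos': array([ 225.3213061 , -582.95314347,  404.29710941]), 'tcp_rot': array([-1.7172065 ,  1.56995536,  1.79317076]), 'ft_force': array([ 1.07445674,  0.16934436, -0.16772382]), 'moment': array([ 0.04758857, -0.01238801, -0.01925355]), 'opening': 1.0015620731373696} 190.1
```

View pics/top0.png

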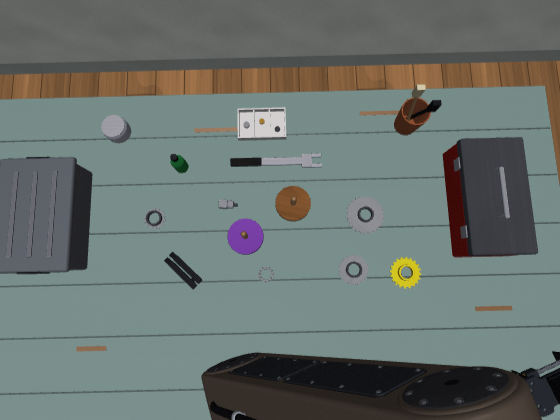

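View pics/scene0.png

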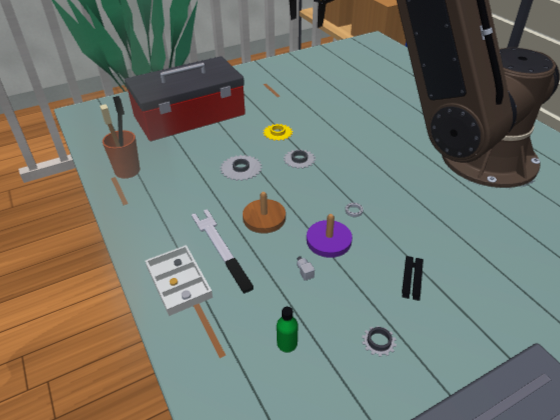

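Top view: the large cog is at (365,215), the medium at (353,270) with the yellow decoy at (405,272), and the small cog at (154,217). The lockring is at (266,274), the wooden keeper at (293,203) with the purple decoy at (245,236). I'll measure these and check them in an enlarged crop.

```bash
python3 - <<'E'
from h import *
import pickle
c=pickle.load(open('top0.pkl','rb')); s=pickle.load(open('scene0.pkl','rb'))
im=c['image']; 
hsv=cv2.cvtColor(im,cv2.COLOR_RGB2HSV); lab=cv2.cvtColor(im,cv2.COLOR_RGB2LAB).astype(int)
bg=np.median(lab[180:300,200:400].reshape(-1,3),0); print(bg)
ab=np.abs(lab-bg)
fg=((ab[:,:,1]+ab[:,:,2]>5)|(ab[:,:,0]>40)).astype(np.uint8)
for n,u,v,r,z in [('L',365,215,26,3),('M',353,270,22,3),('S',154,217,18,3),('R',266,274,13,10),('K',293,203,26,18),('P',245,236,26,18)]:
    m=np.zeros_like(fg); m[v-r:v+r,u-r:u+r]=fg[v-r:v+r,u-r:u+r]
    cs,_=cv2.findContours(m,cv2.RETR_EXTERNAL,cv2.CHAIN_APPROX_NONE); k=np.vstack(cs) if n=='R' else max(cs,key=cv2.contourArea)
    (x,y),rad=cv2.minEnclosingCircle(k); e=cv2.fitEllipse(k)
    p=ray(c,*e[0],z); sc=1120-z
    print(n,np.round(e[0],1),np.round(e[1],1),'diam',round(2*rad*sc/400),np.round(p), 'scene',np.round(proj(s,p)))
def crop(i,x,y,w,h,k): return cv2.resize(i[y:y+h,x:x+w,::-1],None,fx=k,fy=k,interpolation=cv2.INTER_CUBIC)
a=crop(im,140,180,280,110,2.8)
b=crop(s['image'],220,110,280,115,2.8); b2=b[:, :a.shape[1]]
cv2.imwrite('pics/crop1.png',cv2.resize(np.vstack([a,b2]),None,fx=.9,fy=.9))
E
```

```text
[146. 120. 127.]
L [364.9 214.5] [35.5 37.4] diam 114 [ 597. -287.    3.] scene [241. 167.]
M [352.1 269.9] [28.2 32.5] diam 106 [ 443. -243.    3.] scene [300. 158.]
S [154.2 218.1] [18.9 19.9] diam 61 [601. 308.   3.] scene [379. 340.]
R [264.  274.6] [13.6 19.3] diam 58 [436.   0.  10.] scene [355. 208.]
K [292.6 203.2] [35.2 35.2] diam 100 [631. -84.  18.] scene [264. 212.]
P [245.1 235.9] [36.1 36.5] diam 103 [542.  51.  18.] scene [329. 235.]
```

View pics/crop1.png

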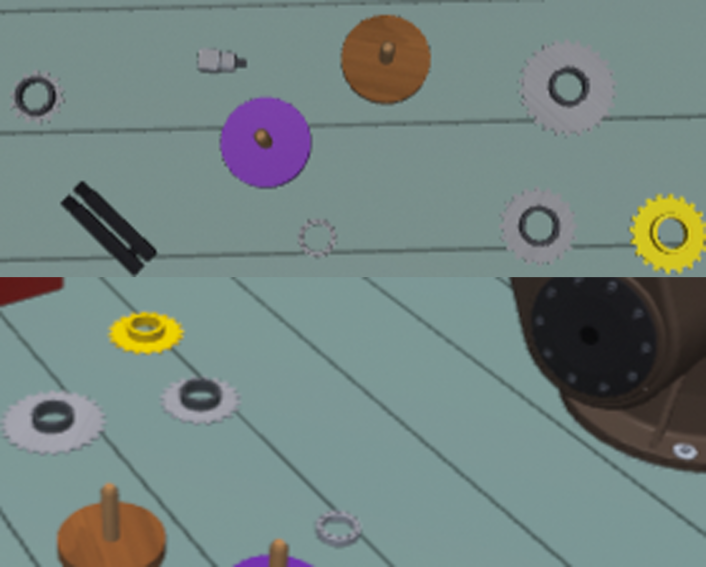

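View pics/wrist0.png

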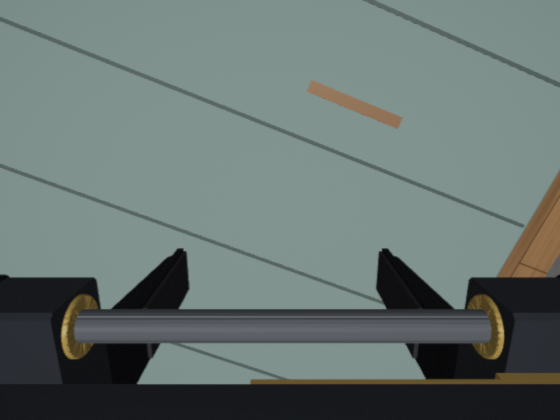

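The crop confirms it: the grey medium cog at crop (538,226) stands apart from the yellow decoy, the lockring is the small toothless ring at (318,238), and the brown keeper is at (386,60). Next I'll work out the approach to the large cog.

```bash
cat >> h.py <<'E'
def plan(x,y,z,st=None):
    st=st or monitor.state(); A=rot(st['tcp_rot'])
    d=A.T@(np.array([x,y,z])-st['eef_pos'])/10; print('at',np.round(st['eef_pos'],1),'open',round(st['opening'],3),'t',st['t'],'shift cm',np.round(d,2)); return d
E
python3 - <<'E'
from h import *
A=rot(monitor.state()['tcp_rot']); print(np.round(A,3)); plan(597,-287,330)
E
```

```text
[[-0.     0.36  -0.933]
 [ 0.001 -0.933 -0.36 ]
 [-1.    -0.001 -0.   ]]
at [ 225.3 -583.   404.3] open 1.002 t 0.15 shift cm [  7.45 -14.2  -45.34]
```

Call:
apply_moves([
  [-1, [7.5, -14.2, -45.3], 0],
  [-1, [7.5, -14.2, -45.3], 0],
  [-1, [7.5, -14.2, -45.3], 0],
  [-1, [7.5, -14.2, -45.3], 0],
  [-1, [7.5, -14.2, -45.3], 0],
  [-1, [7.5, -14.2, -45.3], 0],
  [-1, [7.5, -14.2, -45.3], 0],
  [-1, [7.5, -14.2, -45.3], 0],
  [-1, [7.5, -14.2, -45.3], 0],
  [-1, [7.5, -14.2, -45.3], 0],
  [-1, [7.5, -14.2, -45.3], 0],
])

```text
t: 1.52
eef_pos: [595.9, -288.2, 330.0]
tcp_rot: [1.708, 1.571, -1.066]
ft_force: [-0.6, -0.3, 0.2]
opening: 1.001
```

```bash
python3 - <<'E'
from h import *
c=shot('wrist','w1'); print(c['position']); plan(597,-287,195); print(np.round(proj(c,[597,-287,15])),np.round(monitor.state()['joints'],2))
E
```

```text
[ 667.04837792 -261.04624426  309.36270168]
at [ 595.9 -288.2  330.1] open 1.003 t 1.575 shift cm [13.51 -0.08 -0.14]
[281. 207.] [-0.55  0.62  1.54 -0.    0.98  0.65]
```

View pics/w1.png

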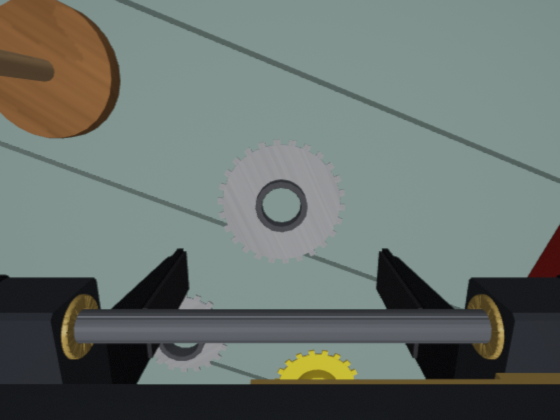

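The large hub shows at (281,206), within a pixel of the prediction (281,207). Descending to grip it.

Call:
apply_moves([
  [-1, [6, -0.1, -0.1], 0],
  [-1, [11, -0.1, -0.1], 0],
  [-1, [13.4, -0.1, -0.1], 0],
  [-1, [13.4, -0.1, -0.1], 0],
  [-1, [13.4, -0.1, -0.1], 0],
  [1, [13.4, -0.1, -0.1], 0],
  [1, [13.4, -0.1, -0.1], 0],
  [1, [13.4, -0.1, -0.1], 0],
  [1, [13.4, -0.1, -0.1], 0],
  [1, [13.4, -0.1, -0.1], 0],
  [1, [13.4, -0.1, -0.1], 0],
  [1, [13.4, -0.1, -0.1], 0],
  [1, [13.4, -0.1, -0.1], 0],
])

```text
t: 3.2
eef_pos: [597.3, -285.9, 195.8]
tcp_rot: [1.931, 1.571, -0.842]
ft_force: [0.3, 0.6, 0.0]
opening: 0.453
```

```bash
python3 - <<'E'
from h import *
plan(631,-84,310); 
E
```

```text
at [ 597.3 -285.9  195.8] open 0.453 t 3.2 shift cm [-11.43 -17.62 -10.43]
```

Call:
apply_moves([
  [1, [-3, 0, 0], 0],
  [1, [-7, 0, 0], 0],
  [1, [-11.4, 0, 0], 0],
  [1, [-11.4, -5, -3], 0],
  [1, [-11.4, -9, -5.5], 0],
  [1, [-11.4, -14, -8], 0],
  [1, [-11.4, -17.6, -10.4], 0],
  [1, [-11.4, -17.6, -10.4], 0],
  [1, [-11.4, -17.6, -10.4], 0],
  [1, [-11.4, -17.6, -10.4], 0],
])

```text
t: 4.45
eef_pos: [630.6, -85.5, 309.6]
tcp_rot: [0.155, 1.57, -2.619]
ft_force: [-0.1, -0.5, -0.6]
opening: 0.456
```

```bash
python3 - <<'E'
from h import *
c=shot('wrist','w2');plan(631,-84,213.5); print(monitor.state()['ft_force'])
print(proj(c,[631,-84,78]))
E
```

```text
at [630.7 -85.5 309.6] open 0.453 t 4.5 shift cm [ 9.61 -0.13 -0.09]
[-0.05759863  0.52128521 -1.26350075]
(np.float64(279.44610485141385), np.float64(241.5865105771013))
```

View pics/w2.png

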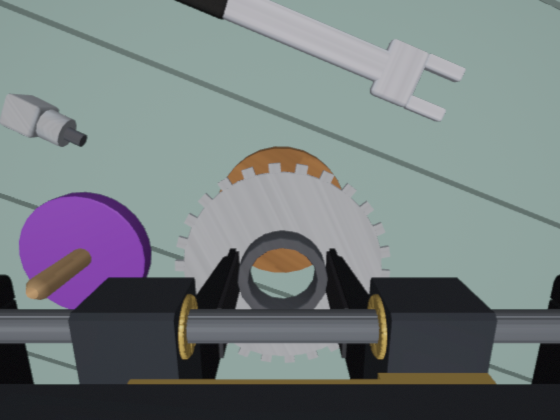

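The large cog is held level and centred, with the hole at (282,282) and the base's far edge centred at about column 283, so it's over the keeper. Lowering it, releasing, and lifting.

Call:
apply_moves([
  [1, [3, -0.1, -0.1], 0],
  [1, [6, -0.1, -0.1], 0],
  [1, [8.5, -0.1, -0.1], 0],
  [1, [9.5, -0.1, -0.1], 0],
  [1, [9.5, -0.1, -0.1], 0],
  [1, [9.5, -0.1, -0.1], 0],
  [1, [9.5, -0.1, -0.1], 0],
])

```text
t: 5.38
eef_pos: [631.5, -83.0, 215.5]
tcp_rot: [2.468, 1.569, -0.305]
ft_force: [-0.4, -0.7, -1.1]
opening: 0.452
```

Call:
apply_moves([
  [-1, [0, 0, 0], 0],
  [-1, [0, 0, 0], 0],
  [-1, [0, 0, 0], 0],
  [-1, [0, 0, 0], 0],
  [-1, [0, 0, 0], 0],
  [-1, [0, 0, 0], 0],
  [-1, [-3, 0, 0], 0],
  [-1, [-8, 0, 0], 0],
  [-1, [-12, 0, 0], 0],
  [-1, [-12, 0, 0], 0],
  [-1, [-12, 0, 0], 0],
])

```text
t: 6.75
eef_pos: [631.1, -82.9, 334.0]
tcp_rot: [-0.509, 1.57, 3.001]
ft_force: [-0.6, 0.4, -0.2]
opening: 0.997
```

```bash
python3 - <<'E'
from h import *
import pickle
c=shot('wrist','w3');s=monitor.state(); print(s['ft_force'])
print(proj(c,[631,-84,33]),proj(c,[631,-84,78])); plan(443,-243,330)
cv2.imwrite('pics/w3.png',c['image'][:300,:,::-1])
E
```

```text
[-0.21241541 -0.09753084  0.85659276]
(np.float64(282.9410855530234), np.float64(213.5144943839619)) (np.float64(283.1129240550685), np.float64(231.09915471577642))
at [631.2 -82.9 333.5] open 0.997 t 6.8 shift cm [ 0.38  8.15 23.32]
```

View pics/w3.png

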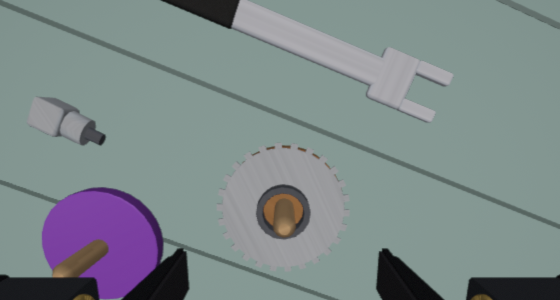

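The large cog lies flat around the dowel: hub at (284,212), dowel tip at (283,231). On to the medium one.

Call:
apply_moves([
  [-1, [0.4, 8.1, 23.3], 0],
  [-1, [0.4, 8.1, 23.3], 0],
  [-1, [0.4, 8.1, 23.3], 0],
  [-1, [0.4, 8.1, 23.3], 0],
  [-1, [0.4, 8.1, 23.3], 0],
  [-1, [0.4, 8.1, 23.3], 0],
  [-1, [0.4, 8.1, 23.3], 0],
  [-1, [0.4, 8.1, 23.3], 0],
])

```text
t: 7.8
eef_pos: [443.9, -241.8, 330.5]
tcp_rot: [-0.958, 1.571, 2.554]
ft_force: [0.4, -0.1, -0.1]
opening: 1.0
```

```bash
cat >> h.py <<'E'
def dark(c,z,win=(180,100,390,300)):
    "centre of the dark hub ring inside the window, cast to height z"
    x0,y0,x1,y1=win; g=cv2.cvtColor(c['image'],cv2.COLOR_RGB2GRAY); hs=cv2.cvtColor(c['image'],cv2.COLOR_RGB2HSV)
    m=np.zeros_like(g); m[y0:y1,x0:x1]=((g<95)[y0:y1,x0:x1]*255)
    for k in cv2.findContours(m,cv2.RETR_EXTERNAL,cv2.CHAIN_APPROX_NONE)[0]:
        if cv2.contourArea(k)>300:
            e=cv2.fitEllipse(k); p=ray(c,*e[0],z); D=np.linalg.norm(p-c['position'])
            print('ring',np.round(e[0]),np.round(e[1]),'mm',np.round(np.array(e[1])*D/c['fx']),np.round(p,1))
E
python3 - <<'E'
from h import *
c=shot('wrist','w4'); cv2.imwrite('pics/w4.png',c['image'][:330,:,::-1]); dark(c,15); print(proj(c,[443,-243,15])); plan(443,-243,196)
E
```

```text
ring [374. 272.] [40. 51.] mm [36. 47.] [ 420.3 -337.8   15. ]
ring [184. 276.] [ 8. 60.] mm [ 8. 55.] [ 355.7 -183.8   15. ]
ring [286. 208.] [50. 51.] mm [42. 42.] [ 445.6 -245.1   15. ]
(np.float64(282.60391450297334), np.float64(210.05439462464147))
at [ 443.8 -241.9  330.5] open 1.0 t 7.85 shift cm [13.45  0.08  0.11]
```

View pics/w4.png

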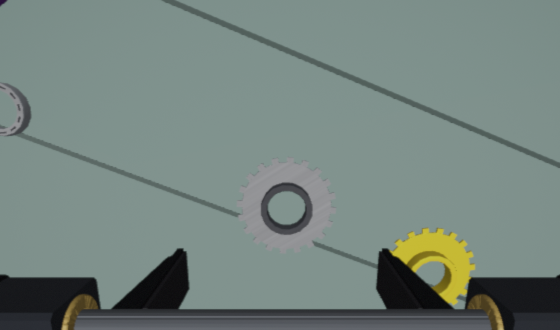

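The medium hub is at (286,208), giving (445.6,-245.1). The yellow decoy at (432,270) is about 100 mm clear of it, so I'm gripping.

Call:
apply_moves([
  [-1, [6, 0.35, 0], 0],
  [-1, [11, 0.35, 0], 0],
  [-1, [13.4, 0.35, 0], 0],
  [-1, [13.4, 0.35, 0], 0],
  [-1, [13.4, 0.35, 0], 0],
  [1, [13.4, 0.35, 0], 0],
  [1, [13.4, 0.35, 0], 0],
  [1, [13.4, 0.35, 0], 0],
  [1, [13.4, 0.35, 0], 0],
  [1, [13.4, 0.35, 0], 0],
  [1, [13.4, 0.35, 0], 0],
  [1, [13.4, 0.35, 0], 0],
  [1, [13.4, 0.35, 0], 0],
])

```text
t: 9.48
eef_pos: [444.5, -245.8, 196.7]
tcp_rot: [-0.046, 1.571, -2.819]
ft_force: [-0.4, 0.0, 0.7]
opening: 0.454
```

```bash
python3 - <<'E'
from h import *
plan(631,-84,320); 
E
```

```text
at [ 444.5 -245.8  196.7] open 0.454 t 9.475 shift cm [-12.33  -8.37 -23.23]
```

Call:
apply_moves([
  [1, [-3, 0, 0], 0],
  [1, [-7, 0, 0], 0],
  [1, [-12.3, 0, 0], 0],
  [1, [-12.3, -2, -5.5], 0],
  [1, [-12.3, -4, -11], 0],
  [1, [-12.3, -6, -16.5], 0],
  [1, [-12.3, -8.4, -23.2], 0],
  [1, [-12.3, -8.4, -23.2], 0],
  [1, [-12.3, -8.4, -23.2], 0],
  [1, [-12.3, -8.4, -23.2], 0],
  [1, [-12.3, -8.4, -23.2], 0],
])

```text
t: 10.85
eef_pos: [630.0, -84.8, 319.9]
tcp_rot: [1.171, 1.571, -1.603]
ft_force: [-0.1, -0.2, -0.7]
opening: 0.454
```

```bash
python3 - <<'E'
from h import *
c=shot('wrist','w5');plan(631,-84,230.5); print(monitor.state()['ft_force'])
print('hub should be at',proj(c,[631,-84,320-196.7+15]))
cv2.imwrite('pics/w5.png',c['image'][100:380,100:480,::-1])
E
```

```text
at [630.1 -84.7 320. ] open 0.454 t 10.9 shift cm [ 8.95 -0.04 -0.11]
[-0.26277851  0.24545235 -0.56268651]
hub should be at (np.float64(280.44861009961267), np.float64(276.11149341593625))
```

View pics/w5.png

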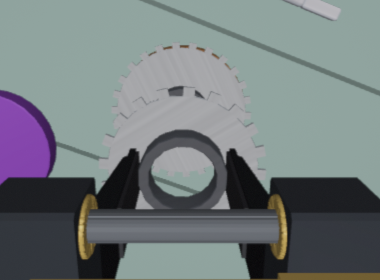

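The medium cog is held level with its hub at about (283,270). The offset is under 4 mm, within the 8.5 mm play. Lowering it.

Call:
apply_moves([
  [1, [3, 0, 0.1], 0],
  [1, [6, 0, 0.1], 0],
  [1, [8, 0, 0.1], 0],
  [1, [8.9, 0, 0.1], 0],
  [1, [8.9, 0, 0.1], 0],
  [1, [8.9, 0, 0.1], 0],
  [1, [8.9, 0, 0.1], 0],
])

```text
t: 11.78
eef_pos: [629.8, -84.2, 231.5]
tcp_rot: [2.474, 1.57, -0.298]
ft_force: [0.3, 0.3, -0.9]
opening: 0.456
```

Call:
apply_moves([
  [-1, [0, 0, 0], 0],
  [-1, [0, 0, 0], 0],
  [-1, [0, 0, 0], 0],
  [-1, [0, 0, 0], 0],
  [-1, [0, 0, 0], 0],
  [-1, [0, 0, 0], 0],
  [-1, [-3, 0, 0], 0],
  [-1, [-8, 0, 0], 0],
  [-1, [-12, 0, 0], 0],
  [-1, [-12, 0, 0], 0],
  [-1, [-12, 0, 0], 0],
])

```text
t: 13.15
eef_pos: [629.4, -84.1, 350.0]
tcp_rot: [-0.493, 1.57, 3.018]
ft_force: [-0.6, 0.1, -0.0]
opening: 1.002
```

```bash
python3 - <<'E'
from h import *
c=shot('wrist','w6')
print(proj(c,[631,-84,48]),proj(c,[631,-84,78])); plan(601,308,330); dark(c,48)
cv2.imwrite('pics/w6.png',c['image'][80:300,150:420,::-1])
E
```

```text
(np.float64(282.3152100249431), np.float64(210.75721585603023)) (np.float64(282.3536341209559), np.float64(221.5129039187915))
at [629.5 -84.1 349.5] open 0.996 t 13.2 shift cm [  1.97 -37.6  -11.48]
ring [383. 276.] [13. 60.] mm [12. 53.] [ 609.1 -182.9   48. ]
ring [183. 276.] [ 8. 60.] mm [ 7. 52.] [548.7 -27.3  48. ]
ring [283. 211.] [52. 53.] mm [41. 42.] [631.3 -84.2  48. ]
```

View pics/w6.png

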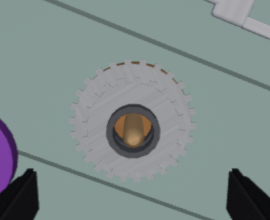

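The medium cog sits flat, with its hub measured at (631.3,-84.2) at z=48. That's 10 pictures viewed. On to the small cog.

Call:
apply_moves([
  [-1, [2, -37.6, -11.5], 0],
  [-1, [2, -37.6, -11.5], 0],
  [-1, [2, -37.6, -11.5], 0],
  [-1, [2, -37.6, -11.5], 0],
  [-1, [2, -37.6, -11.5], 0],
  [-1, [2, -37.6, -11.5], 0],
  [-1, [2, -37.6, -11.5], 0],
  [-1, [2, -37.6, -11.5], 0],
  [-1, [2, -37.6, -11.5], 0],
  [-1, [2, -37.6, -11.5], 0],
])

```text
t: 14.45
eef_pos: [601.9, 306.4, 330.8]
tcp_rot: [1.03, 1.571, -1.745]
ft_force: [0.7, -1.4, -0.9]
opening: 1.005
```

```bash
python3 - <<'E'
from h import *
c=shot('wrist','w7'); dark(c,15,(200,110,370,300)); print(proj(c,[601,308,15])); plan(601,308,196);cv2.imwrite('pics/w7.png',c['image'][:330,:,::-1])
E
```

```text
ring [279. 207.] [50. 51.] mm [41. 42.] [602.5 309.2  15. ]
(np.float64(279.29134837220164), np.float64(208.820717699515))
at [601.9 306.6 330.9] open 0.996 t 14.5 shift cm [13.49 -0.17  0.03]
```

View pics/w7.png

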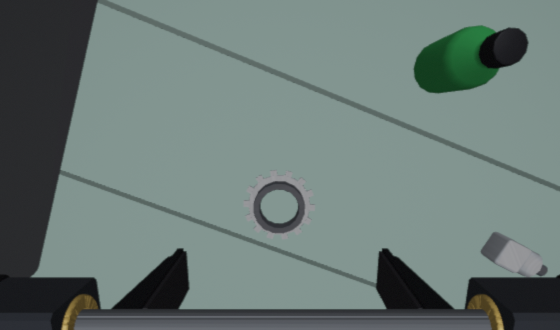

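The small hub is at (279,207), giving (602.5,309.2). The bottle at (470,60) and the toolbox on the left are both clear, so I'm gripping.

Call:
apply_moves([
  [-1, [6, -0.2, -0.1], 0],
  [-1, [11, -0.2, -0.1], 0],
  [-1, [13.4, -0.2, -0.1], 0],
  [-1, [13.4, -0.2, -0.1], 0],
  [-1, [13.4, -0.2, -0.1], 0],
  [1, [13.4, -0.2, -0.1], 0],
  [1, [13.4, -0.2, -0.1], 0],
  [1, [13.4, -0.2, -0.1], 0],
  [1, [13.4, -0.2, -0.1], 0],
  [1, [13.4, -0.2, -0.1], 0],
  [1, [13.4, -0.2, -0.1], 0],
  [1, [13.4, -0.2, -0.1], 0],
  [1, [13.4, -0.2, -0.1], 0],
])

```text
t: 16.12
eef_pos: [601.6, 310.2, 196.7]
tcp_rot: [1.334, 1.571, -1.439]
ft_force: [0.3, 0.8, -0.0]
opening: 0.447
```

```bash
python3 - <<'E'
from h import *
plan(631,-84,340); 
E
```

```text
at [601.6 310.2 196.7] open 0.447 t 16.125 shift cm [-14.33  37.83  11.47]
```

Call:
apply_moves([
  [1, [-3, 0, 0], 0],
  [1, [-8, 0, 0], 0],
  [1, [-14.3, 0, 0], 0],
  [1, [-14.3, 5, 1.5], 0],
  [1, [-14.3, 10, 3], 0],
  [1, [-14.3, 15, 4.5], 0],
  [1, [-14.3, 20, 6], 0],
  [1, [-14.3, 25, 7.5], 0],
  [1, [-14.3, 30, 9], 0],
  [1, [-14.3, 35, 10.5], 0],
  [1, [-14.3, 37.8, 11.5], 0],
  [1, [-14.3, 37.8, 11.5], 0],
  [1, [-14.3, 37.8, 11.5], 0],
  [1, [-14.3, 37.8, 11.5], 0],
  [1, [-14.3, 37.8, 11.5], 0],
])

```text
t: 18.0
eef_pos: [630.7, -82.9, 339.8]
tcp_rot: [1.489, 1.571, -1.283]
ft_force: [0.4, -0.4, -1.0]
opening: 0.445
```

```bash
python3 - <<'E'
from h import *
c=shot('wrist','w8');plan(631,-84,245.7); print(monitor.state()['ft_force'])
print('hub should be at',proj(c,[631,-84,340-196.7+15]))
cv2.imwrite('pics/w8.png',c['image'][100:380,100:480,::-1])
E
```

```text
at [630.7 -83.  339.8] open 0.452 t 18.05 shift cm [9.41 0.1  0.  ]
[-0.19239473 -0.28723463 -0.59756693]
hub should be at (np.float64(283.84293606657906), np.float64(278.8421235154532))
```

View pics/w8.png

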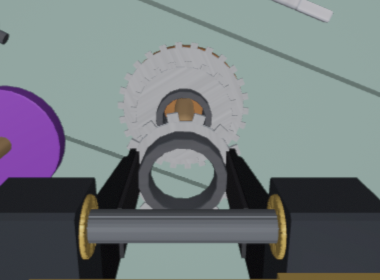

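The small cog is held level, with its hub at about (283,272) over the stack. Lowering it.

Call:
apply_moves([
  [1, [3, 0.1, 0], 0],
  [1, [6, 0.1, 0], 0],
  [1, [8.5, 0.1, 0], 0],
  [1, [9.4, 0.1, 0], 0],
  [1, [9.4, 0.1, 0], 0],
  [1, [9.4, 0.1, 0], 0],
  [1, [9.4, 0.1, 0], 0],
])

```text
t: 18.92
eef_pos: [631.1, -84.7, 246.4]
tcp_rot: [2.471, 1.57, -0.301]
ft_force: [-0.0, -0.3, -0.6]
opening: 0.452
```

Call:
apply_moves([
  [-1, [0, 0, 0], 0],
  [-1, [0, 0, 0], 0],
  [-1, [0, 0, 0], 0],
  [-1, [0, 0, 0], 0],
  [-1, [0, 0, 0], 0],
  [-1, [0, 0, 0], 0],
  [-1, [-3, 0, 0], 0],
  [-1, [-8, 0, 0], 0],
  [-1, [-10, 0, 0], 0],
  [-1, [-10, 0, 0], 0],
  [-1, [-10, 0, 0], 0],
])

```text
t: 20.3
eef_pos: [630.8, -84.7, 344.6]
tcp_rot: [-0.552, 1.569, 2.959]
ft_force: [0.6, 0.8, -0.2]
opening: 1.0
```

```bash
python3 - <<'E'
from h import *
c=shot('wrist','w9'); dark(c,63,(200,110,370,300)); print(proj(c,[631,-84,63]))
plan(436,0,320)
E
```

```text
ring [283. 218.] [56. 57.] mm [42. 42.] [631.8 -85.1  63. ]
(np.float64(281.08382981424614), np.float64(218.9966819438699))
at [630.8 -84.7 344.3] open 1.0 t 20.35 shift cm [  2.47 -14.92  15.12]
```

The small hub measures 42 mm round at (631.8,-85.1), z=63, so it's seated. Now the lockring.

Call:
apply_moves([
  [-1, [2.5, -14.9, 15.1], 0],
  [-1, [2.5, -14.9, 15.1], 0],
  [-1, [2.5, -14.9, 15.1], 0],
  [-1, [2.5, -14.9, 15.1], 0],
  [-1, [2.5, -14.9, 15.1], 0],
  [-1, [2.5, -14.9, 15.1], 0],
  [-1, [2.5, -14.9, 15.1], 0],
  [-1, [2.5, -14.9, 15.1], 0],
])

```text
t: 21.35
eef_pos: [437.0, -0.5, 320.5]
tcp_rot: [1.103, 1.571, -1.67]
ft_force: [-1.3, -0.0, 0.3]
opening: 0.997
```

```bash
python3 - <<'E'
from h import *
c=shot('wrist','w10'); print(proj(c,[436,0,10])); plan(436,0,193.5)
x0,y0=190,100; r=c['image'][y0:300,x0:375]
lab=cv2.cvtColor(r,cv2.COLOR_RGB2LAB).astype(int); bg=np.median(lab.reshape(-1,3),0)
m=(np.abs(lab[:,:,1:]-bg[1:]).sum(2)>6).astype(np.uint8)
for k in cv2.findContours(m,cv2.RETR_EXTERNAL,cv2.CHAIN_APPROX_NONE)[0]:
    if cv2.contourArea(k)>200:
        e=cv2.fitEllipse(k); u=np.array(e[0])+[x0,y0]; p=ray(c,*u,8); print(np.round(u,1),np.round(e[1]),np.array(e[1])*np.linalg.norm(p-c['position'])/c['fx'],p)
cv2.imwrite('pics/w10.png',c['image'][:330,:,::-1])
E
```

```text
(np.float64(280.59974279133286), np.float64(210.94301861696397))
at [ 4.368e+02 -4.000e-01  3.205e+02] open 1.001 t 21.4 shift cm [12.7  -0.07  0.06]
[284.8 209.7] [49. 49.] [40.03844376 40.15993665] [437.73706195  -3.00995811   8.        ]
[268.2 111. ] [ 27. 112.] [21.78638455 89.08657493] [506.02430346  37.07091406   8.        ]
```

View pics/w10.png

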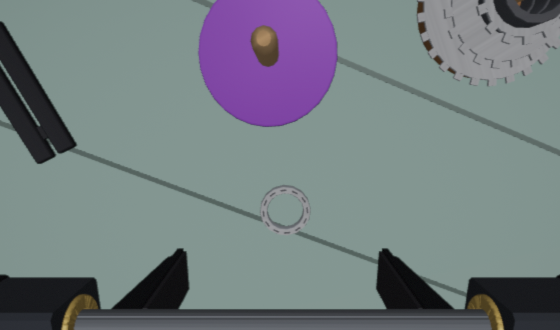

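The lockring is at (285,210), a plain 40 mm ring at (437.7,-3.0). The levers and the purple decoy are clear of the jaws, so I'm gripping.

Call:
apply_moves([
  [-1, [5, 0.3, 0], 0],
  [-1, [10, 0.3, 0], 0],
  [-1, [12.7, 0.3, 0], 0],
  [-1, [12.8, 0.3, 0], 0],
  [-1, [12.8, 0.3, 0], 0],
  [1, [12.8, 0.3, 0], 0],
  [1, [12.8, 0.3, 0], 0],
  [1, [12.8, 0.3, 0], 0],
  [1, [12.8, 0.3, 0], 0],
  [1, [12.8, 0.3, 0], 0],
  [1, [12.8, 0.3, 0], 0],
  [1, [12.8, 0.3, 0], 0],
  [1, [12.8, 0.3, 0], 0],
])

```text
t: 23.02
eef_pos: [437.5, -3.0, 192.7]
tcp_rot: [1.369, 1.571, -1.404]
ft_force: [-0.1, 0.7, 0.7]
opening: 0.433
```

```bash
python3 - <<'E'
from h import *
plan(631.3,-84.3,320); 
E
```

```text
at [437.5  -3.  192.7] open 0.433 t 23.025 shift cm [-12.73  14.57 -15.14]
```

Call:
apply_moves([
  [1, [-3, 0, 0], 0],
  [1, [-8, 0, 0], 0],
  [1, [-12.7, 0, 0], 0],
  [1, [-12.7, 3.5, -3.8], 0],
  [1, [-12.7, 7, -7.5], 0],
  [1, [-12.7, 11, -11.5], 0],
  [1, [-12.7, 14.6, -15.1], 0],
  [1, [-12.7, 14.6, -15.1], 0],
  [1, [-12.7, 14.6, -15.1], 0],
  [1, [-12.7, 14.6, -15.1], 0],
  [1, [-12.7, 14.6, -15.1], 0],
])

```text
t: 24.4
eef_pos: [630.5, -84.3, 320.1]
tcp_rot: [2.151, 1.571, -0.621]
ft_force: [-0.0, 0.1, -0.6]
opening: 0.427
```

```bash
python3 - <<'E'
from h import *
c=shot('wrist','w11');plan(631.3,-84.3,256.7); print(monitor.state()['ft_force'])
print('ring top should be at',proj(c,[631,-84,320-192.7+10]))
cv2.imwrite('pics/w11.png',c['image'][100:380,100:480,::-1])
E
```

```text
at [630.6 -84.4 320.1] open 0.428 t 24.45 shift cm [ 6.34  0.01 -0.07]
[ 0.35495745  0.36018936 -0.50223242]
ring top should be at (np.float64(281.04857577774254), np.float64(276.40674736660355))
```

View pics/w11.png

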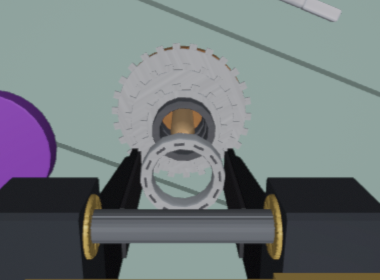

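The lockring is held level at about (282,273), over the stack. Lowering it and releasing.

Call:
apply_moves([
  [1, [3, 0, 0], 0],
  [1, [5, 0, 0], 0],
  [1, [6.3, 0, 0], 0],
  [1, [6.3, 0, 0], 0],
  [1, [6.3, 0, 0], 0],
  [1, [6.3, 0, 0], 0],
])

```text
t: 25.2
eef_pos: [631.1, -84.7, 257.4]
tcp_rot: [2.436, 1.57, -0.336]
ft_force: [-0.0, 0.8, -0.1]
opening: 0.433
```

Call:
apply_moves([
  [-1, [0, 0, 0], 0],
  [-1, [0, 0, 0], 0],
  [-1, [0, 0, 0], 0],
  [-1, [0, 0, 0], 0],
  [-1, [0, 0, 0], 0],
  [-1, [0, 0, 0], 0],
  [-1, [-3, 0, 0], 0],
  [-1, [-8, 0, 0], 0],
  [-1, [-12, 0, 0], 0],
  [-1, [-12, 0, 0], 0],
  [-1, [-12, 0, 0], 0],
])

```text
t: 26.58
eef_pos: [630.8, -84.7, 376.0]
tcp_rot: [-0.498, 1.57, 3.012]
ft_force: [0.2, -0.4, -0.2]
opening: 0.999
```

```bash
python3 - <<'E'
from h import *
c=shot('wrist','w12'); s=shot('scene','s12'); print(monitor.state()['ft_force'],proj(c,[631,-84,73]))
k=lambda i,a,b,w,h,f: cv2.resize(i[b:b+h,a:a+w,::-1],None,fx=f,fy=f,interpolation=cv2.INTER_CUBIC)
cv2.imwrite('pics/fin.png',np.hstack([k(c['image'],180,100,200,200,1.9),k(s['image'],205,130,120,120,380/120)]))
E
```

```text
[-0.49478918 -0.90028441 -0.32500505] (np.float64(281.0684408608772), np.float64(211.6551382995754))
```

View pics/fin.png

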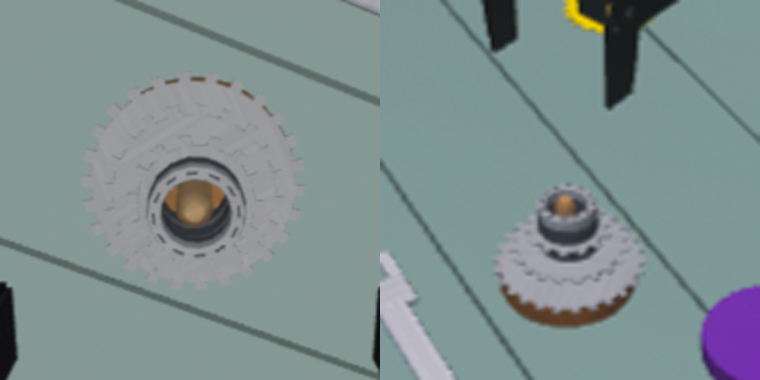

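The final pictures show the full stack, level and concentric: base, large, medium, small, then the lockring around the dowel tip. The gripper is clear. Handing in.

```bash
python3 -c "
from h import *
print(job.job_done())"
```

```text
the job is handed in; nothing more can be done
None
```

I threaded the large, medium and small sprockets and then the lockring over the dowel of the wooden keeper, hub side up, and let each one go. I handed the job in at about 26.7 s, under the 106 s limit; no verdict was reported.

- **Stack:** the last wrist and scene pictures show all four parts level and in order around the dowel, with the gripper open and well above. The medium and small hubs measured within about 1.5 mm of the dowel axis, at their expected heights of 48 and 63 mm. I judged the large sprocket and the lockring by eye only.
- **Forces:** the wrist force readings stayed below about 2 N.
- **Bystanders:** nothing I saw suggested the tools, the bottle, the yellow sprocket or the purple keeper had been touched. I didn't measure them again at the end.
- **Disagreements:** the first top-view outlines of the medium sprocket and the lockring came out too wide, because they ran into a plank seam. The close-up wrist views corrected both positions by about 3 mm before I gripped them. No check failed.

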